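# Index the filter wheel to the orange position

### The job

Set the filter wheel to its orange position: pull its spring-loaded black knob straight up out of its notch, turn it until the white pointer stands at the orange mark (not the blue one), and let it snap fully down into the notch there. Leave the objective that stands nearby where it is.

Things in the scene. Friction and masses are not known exactly. Their poses are not given: they have to be found in the camera images.
- knob_grip (a point): Grip point of the knob: a black upright bar 46 long, 16 thick, 30 mm tall, on the vertical axis of the filter wheel (grey drum 88 mm wide, 40 mm high, fixed). The point is on that axis, 13 mm below the bar's top, 12 above its lower edge, 77 above the table when seated. x: along the bar to its white-pointer end; y: across the 16 mm; z: up. A metal crown 56 mm wide lies under the bar, top at 49 mm.
- index_lift (a joint): How far the knob is pulled up, m: 0 seated in a notch of the crown, 0.009 just clear (also when resting between notches), 0.016 upper stop. A spring pulls it down: about 5 N seated, 10 N at the top. Seated it has 5 degrees of play and cannot turn; pulled up it turns easily, 72 degrees either way to stops. Flared notches draw the pin in if let go within 15 degrees.
- orange_mark: Orange disc, 14 mm wide, 2 thick, on the drum's top 36 mm from the knob's axis, at the wanted notch. The knob starts at the white dot, pointer to it; orange is 60 degrees to one side of it, a like blue disc 60 degrees to the other; which side varies. Origin: centre of its underside, 40 mm above the table.
- objective: Microscope objective, white with a green band, 31 mm across, 58 mm tall, loose on the table at least 0.08 m from the knob; origin: centre of its underside. Not to be moved. (Fixed: a tall microscope behind the work; its front slopes back from x = 0.5 at the table, with eyepieces above. Bring the arm in to x of about 0.42 before moving it sideways. A box 0.15 m high stands left of y = 0.47.)

How it is judged (in metres and radians):
On the way:
1. the knob is pulled up clear of its notch (value of joint index_lift above 0.0085 m), for 0.1 s.
At the end, for the whole second after the job is handed in: The knob is seated in the notch at the orange mark: within 2 mm of fully down, its pointer towards the orange mark, which lies less than 7.5 mm (12 degrees) to either side of the pointer's line (value of joint index_lift below 0.002 m and x of orange_mark in the frame of knob_grip above 0.02 m and y of orange_mark in the frame of knob_grip between -0.0075 and 0.0075 m); the robot touches nothing.
It fails at once if the objective was moved more than 20 mm (distance of objective from where it was at the start of the episode above 0.02 m).
It also fails if it takes over 35 s, if anything falls off the work surface, if the arm or the gripper's body presses on something with over 40 N, if the wrist force passes 120 N, or if a joint passes its speed limit or range.

### The arm

A 7-joint arm with a two-finger parallel gripper is mounted at the origin on a cart in front of the work surface, level with it; the furniture and walls round the work are solid. World frame = base frame: x ahead of the robot, y to its left, z up, the work surface at z = 0. Lengths are in m, angles in degrees, forces in N, time in s.
With the tool pointing down it reaches from about 0.425 to 0.875 m from the base axis. Payload 4.7 kg.
Tool frame: the origin (TCP) lies between the finger pads; the fingertips stand 17 mm ahead of it and the grasp point (between the pads) lies 2 mm behind it; z points along the fingers, y is the line along which they close (so a half turn about z gives the same grasp; the last joint's range is limited). The gripper opens to 87 mm and grips with 3 to 60 N. Pads are 19 mm wide; open, the fingers measure 117 mm over their backs; the gripper's body (75 mm by 190 mm) begins 51 mm behind the grasp point.
Start: joints at [75.407, 18.392, -4.016, 83.108, 1.295, 78.541, -3.26], TCP at [0.173, -0.627, 0.24] pointing down, gripper open.
Joint ranges: [-163.93, 163.93], [-17.29, 119.83], [-79.2, 71.16], [3.27, 140.29], [-89.18, 269.18], [5.43, 117.66], [-154.24, 154.24]. Speed limits (degrees/s): [147.25, 147.25, 180, 180, 180, 180, 180].

### API

Orientations are given as [roll, pitch, yaw] about the fixed x, y, z axes, in that order (R = Rz(yaw) Ry(pitch) Rx(roll)).
In Python, from cell import env, cams gives the robot as it stands.
- The arm moves only by the shell command python3 -m pendant 'ROWS' [FORCE]. ROWS is JSON, a list of rows, each an object of numbers: "tx", "ty", "tz": the shift along the tool's x, y, z each as a share of 0.05 m, from -1 to 1; "spin": the turn about the tool's z as a share of 4 degrees, from -1 to 1; "claw": the closure, from 0 (fully open) to 1 (shut). A call has 1 to 10 rows; each row shifts and turns the commanded pose from where the row before left it, along the tool's axes as they then stand; what a row does not reach is not made up. A row lasts 1/8 s, in which the tool goes at most 62.5 mm and 10.7 degrees, less where a joint would pass 70% of its speed; a pose out of reach is approached as far as the arm can. A call with a number of a shift or a turn outside -1 to 1 is refused whole. A call with a gripper value outside its range is refused whole. The fingers move at their own pace and stop on an object; FORCE is the grip in N (left out, the last holds). Time passes only in rows, so rows that do not move let the fingers close. It gives the time, the measured TCP pose, the force, the opening and the grip force at its end, in the units of the state.
- env.get_obs(): the state, without advancing time (a new reading comes with each control period).
- cams.read_camera(name): name is "scene" or "top"; returns the picture (400x640x3 uint8, red, green, blue); there is no depth.
- cams.camera_info(name): a dict with "fx", "fy", "cx", "cy" (pixels), "rvec" (rotation vector, rad) and "tvec" (3), from world to camera coordinates, as OpenCV has them. Camera axes: x right, y down, z forward; pixel columns grow to the right and rows downward; lengths in m; the calibration is good to about 2 mm. A picture is of the moment at which its call begins. camera_info takes no time and is no camera call.
- env.sign_off(): hands the job in; it is judged then, once.
The state is a dict: "time_s": time; "qpos": joint angles; "joint_velocities": joint speeds; "effort": joint torques, N m; "tool_pos": TCP position; "tool_rot": TCP orientation; "force": force on the tool from outside, world axes, zero at the start; "wrist_torque": the same for the moment, N m; "grip_width": finger opening in m; "grasp_force": force on a finger pad.
Only numpy, scipy, OpenCV 4.12 (cv2) and the standard library are available. Lean on these libraries where they do the work, as an engineer would, in place of code of your own. Each camera call takes 0.05 s, during which the arm holds its last target. There are 200 camera calls.

## Working session

There is one attempt and no reset: what is moved stays moved. The work goes in short steps, Python scripts to look and compute and a shell command to move; the robot and the scene stay as the last step left them, time stands still between calls to the robot, and variables do not carry over. Pictures are saved under pics/ and viewed, at most 10 in all, crops included, and the job is handed in when it is done.

```bash
mkdir -p pics; python3 - <<'E'
from cell import env,cams
import cv2
for n in("scene","top"):
    cv2.imwrite(f"pics/{n}0.png",cams.read_camera(n)[:,:,::-1]); print(n,cams.camera_info(n))
o=env.get_obs();print(o["time_s"],o["tool_pos"],o["tool_rot"],o["grip_width"])
E
```

```text
scene {'fx': 457.2414898693087, 'fy': 457.2414898693087, 'cx': 320.9128546018611, 'cy': 192.98328751771328, 'rvec': array([ 0.96696081, -2.13250797,  1.31225196]), 'tvec': array([0.448775  , 0.13439262, 0.73117264])}
top {'fx': 444.0554602498411, 'fy': 444.0554602498411, 'cx': 315.6314629653414, 'cy': 205.22298961422402, 'rvec': array([ 2.18796996, -2.17182256,  0.0875412 ]), 'tvec': array([0.24864104, 0.43527944, 0.87439846])}
0.1 [ 0.17242917 -0.6262316   0.23858991] [-1.79903171e+02  6.36523788e-03  1.53997834e+01] 0.08702137668891678
```

View pics/top0.png

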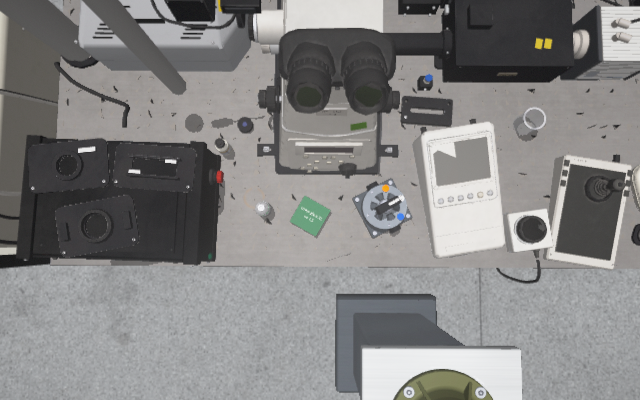

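View pics/scene0.png

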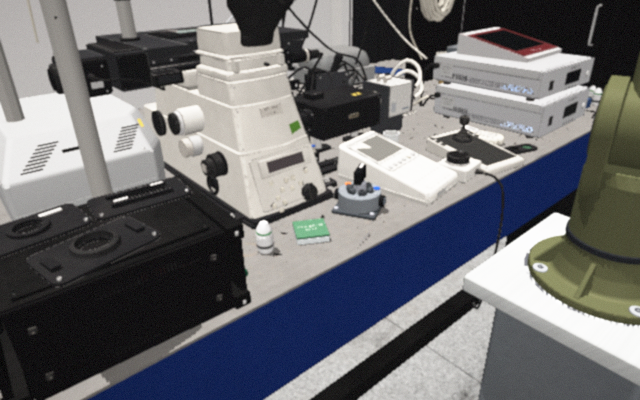

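The top view shows the wheel at about (385,207), orange near (386,188), blue near (400,217) and the objective near (263,210). I'll enlarge the wheel next.

```bash
cat > h.py <<'E'
from cell import env,cams
import cv2,numpy as np
def ray(n,u,v,z):
    c=cams.camera_info(n);R=cv2.Rodrigues(c["rvec"])[0];t=c["tvec"]
    o=-R.T@t;d=R.T@np.array([(u-c["cx"])/c["fx"],(v-c["cy"])/c["fy"],1]);return o+d*(z-o[2])/d[2]
def proj(n,p):
    c=cams.camera_info(n);K=np.array([[c["fx"],0,c["cx"]],[0,c["fy"],c["cy"]],[0,0,1]])
    return cv2.projectPoints(np.array(p,float).reshape(-1,1,3),c["rvec"],c["tvec"],K,None)[0][:,0]
def blobs(im):
    h=cv2.cvtColor(im,cv2.COLOR_RGB2HSV).astype(int);H,S,V=h[...,0],h[...,1],h[...,2]
    out={}
    for k,m in(("orange",(H>8)&(H<25)&(S>150)&(V>120)),("blue",(H>100)&(H<125)&(S>130)&(V>120))):
        n,_,st,ce=cv2.connectedComponentsWithStats(m.astype(np.uint8))
        out[k]=[(st[i,4],*ce[i].round(1)) for i in range(1,n) if st[i,4]>8]
    return out
E
python3 - <<'E'
from h import *
im=cv2.imread("pics/top0.png")[:,:,::-1]
print(blobs(im))
cv2.imwrite("pics/z1.png",cv2.resize(im[170:245,345:425,::-1],None,fx=8,fy=8,interpolation=cv2.INTER_CUBIC)[:600])
E
```

```text
{'orange': [(np.int32(34), np.float64(385.1), np.float64(188.0))], 'blue': [(np.int32(36), np.float64(428.2), np.float64(77.4)), (np.int32(37), np.float64(400.1), np.float64(216.3))]}
```

View pics/z1.png

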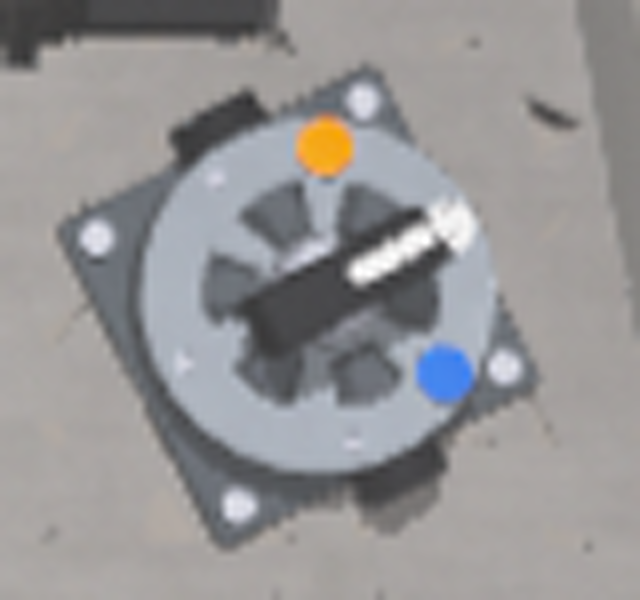

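The crop shows the drum's centre near (320,296), the pointer up-right, orange at (325,145) and blue at (445,373). Orange is counter-clockwise as seen from above.

```bash
python3 - <<'E'
from h import *
o=ray("top",385.1,188.0,.042);b=ray("top",400.1,216.3,.042);c=ray("top",345+320/8-.4,170+295/8-.4,.04)
print(o,b,c,np.linalg.norm(o-b),[np.linalg.norm((p-c)[:2]) for p in(o,b)])
m=(o+b)/2;d=m-c
# center from o,b: mid minus 18mm along perpendicular
e=(o-b)[:2]/np.linalg.norm((o-b)[:2]);n=np.array([e[1],-e[0]]);c2=m[:2]-.018*n
print("c2",c2,"yaw",np.degrees(np.arctan2(n[1],n[0])))
for p in(o,b):print(np.degrees(np.arctan2(*(p[:2]-c2)[::-1])))
print("obj",ray("top",263,215,0), "scene check",proj("scene",[[*c2,.09],[*c2,.04]]))
im=cams.read_camera("scene");print(blobs(im), proj("scene",[o,b]))
E
```

```text
[0.46632242 0.11594821 0.042     ] [0.41100332 0.08699375 0.042     ] [0.43015368 0.11680398 0.04      ] 0.062438477655100987 [np.float64(0.036178863006349746), np.float64(0.035431421591632074)]
c2 [0.43031577 0.11741858] yaw -62.372076527719344
-2.3384301882147263
-122.40572286722399
obj [0.41399707 0.35935378 0.        ] scene check [[359.7733467  167.22343528]
 [359.2639223  189.61490174]]
{'orange': [], 'blue': [(np.int32(61), np.float64(382.5), np.float64(69.7)), (np.int32(14), np.float64(376.1), np.float64(187.9))]} [[347.69186304 183.06231872]
 [376.3836317  187.39247639]]
```

```bash
python3 -m pendant '[{"tx":0.62,"ty":0.17},{"tx":0.62,"ty":0.17},{"tx":0.62,"ty":0.17},{"tx":0.62,"ty":0.17},{"tx":0.62,"ty":0.17},{"tx":0.62,"ty":0.17},{"tx":0.62,"ty":0.17},{"tx":0.62,"ty":0.17},{"spin":-1},{"spin":-1}]'; python3 -m pendant '[{"spin":-1},{"spin":-1},{"spin":-1},{"spin":-1},{"spin":-1},{"spin":-1},{"spin":-1},{"spin":-1},{"spin":-1},{"spin":-1}]'
```

```text
invalid input at $[0]: expected keys tx, ty, tz, spin, claw
invalid input at $[0]: expected keys tx, ty, tz, spin, claw
```

```bash
python3 -m pendant '[{"tx":0.62,"ty":0.17,"tz":0,"spin":0,"claw":0},{"tx":0.62,"ty":0.17,"tz":0,"spin":0,"claw":0},{"tx":0.62,"ty":0.17,"tz":0,"spin":0,"claw":0},{"tx":0.62,"ty":0.17,"tz":0,"spin":0,"claw":0},{"tx":0.62,"ty":0.17,"tz":0,"spin":0,"claw":0},{"tx":0.62,"ty":0.17,"tz":0,"spin":0,"claw":0},{"tx":0.62,"ty":0.17,"tz":0,"spin":0,"claw":0},{"tx":0.62,"ty":0.17,"tz":0,"spin":0,"claw":0},{"tx":0,"ty":0,"tz":0,"spin":-1,"claw":0},{"tx":0,"ty":0,"tz":0,"spin":-1,"claw":0}]'; python3 -c "
from cell import env;print(env.get_obs()['qpos'])"
```

```text
time_s: 1.4
tool_pos: [0.4304, -0.6258, 0.2385]
tool_rot: [-179.9, 0.0, 23.6]
force: [-0.4, -0.9, -0.2]
grip_width: 0.0868
grasp_force: 0.0
[ 59.21508083  32.62359445  -9.50304638  63.61573755   5.13012698
  84.22545138 -15.73396711]
```

```bash
python3 -m pendant '[{"tx":0,"ty":0,"tz":0,"spin":-1,"claw":0},{"tx":0,"ty":0,"tz":0,"spin":-1,"claw":0},{"tx":0,"ty":0,"tz":0,"spin":-1,"claw":0},{"tx":0,"ty":0,"tz":0,"spin":-1,"claw":0},{"tx":0,"ty":0,"tz":0,"spin":-1,"claw":0},{"tx":0,"ty":0,"tz":0,"spin":-1,"claw":0},{"tx":0,"ty":0,"tz":0,"spin":-1,"claw":0},{"tx":0,"ty":0,"tz":0,"spin":-1,"claw":0},{"tx":0,"ty":0,"tz":0,"spin":-1,"claw":0},{"tx":0,"ty":0,"tz":0,"spin":-1,"claw":0}]'
python3 -m pendant '[{"tx":0,"ty":0,"tz":0,"spin":-1,"claw":0},{"tx":0,"ty":0,"tz":0,"spin":-1,"claw":0},{"tx":0,"ty":0,"tz":0,"spin":-1,"claw":0},{"tx":0,"ty":0,"tz":0,"spin":-1,"claw":0},{"tx":0,"ty":0,"tz":0,"spin":-1,"claw":0},{"tx":0,"ty":0,"tz":0,"spin":-1,"claw":0},{"tx":0,"ty":0,"tz":0,"spin":-1,"claw":0},{"tx":0,"ty":0,"tz":0,"spin":-1,"claw":0},{"tx":0,"ty":0,"tz":0,"spin":-1,"claw":0},{"tx":0,"ty":0,"tz":0,"spin":-1,"claw":0}]'
python3 -m pendant '[{"tx":0,"ty":0,"tz":0,"spin":-0.9,"claw":0},{"tx":0,"ty":0,"tz":0,"spin":-0.9,"claw":0},{"tx":0,"ty":0,"tz":0,"spin":-0.9,"claw":0},{"tx":0,"ty":0,"tz":0,"spin":-0.9,"claw":0},{"tx":0,"ty":0,"tz":0,"spin":0,"claw":0}]'
```

```text
time_s: 2.65
tool_pos: [0.4296, -0.6262, 0.2389]
tool_rot: [-179.9, -0.0, 63.5]
force: [0.4, -0.1, 0.4]
grip_width: 0.0872
grasp_force: 0.0
time_s: 3.9
tool_pos: [0.4295, -0.6263, 0.2389]
tool_rot: [-180.0, -0.1, 103.5]
force: [-0.4, 0.3, 1.1]
grip_width: 0.0866
grasp_force: 0.0
time_s: 4.53
tool_pos: [0.4296, -0.6263, 0.239]
tool_rot: [-180.0, -0.0, 117.8]
force: [-0.5, 0.7, -0.0]
grip_width: 0.0873
grasp_force: 0.0
```

```bash
python3 -m pendant '[{"tx":0.66,"ty":0.35,"tz":0,"spin":0,"claw":0.35},{"tx":0.66,"ty":0.35,"tz":0,"spin":0,"claw":0.35},{"tx":0.66,"ty":0.35,"tz":0,"spin":0,"claw":0.35},{"tx":0.66,"ty":0.35,"tz":0,"spin":0,"claw":0.35},{"tx":0.66,"ty":0.35,"tz":0,"spin":0,"claw":0.35},{"tx":0.66,"ty":0.35,"tz":0,"spin":0,"claw":0.35},{"tx":0.66,"ty":0.35,"tz":0,"spin":0,"claw":0.35},{"tx":0.66,"ty":0.35,"tz":0,"spin":0,"claw":0.35},{"tx":0.66,"ty":0.35,"tz":0,"spin":0,"claw":0.35},{"tx":0.66,"ty":0.35,"tz":0,"spin":0,"claw":0.35}]'
```

```text
time_s: 5.78
tool_pos: [0.4306, -0.2515, 0.2396]
tool_rot: [-180.0, 0.0, 117.7]
force: [0.6, 0.3, 0.0]
grip_width: 0.0565
grasp_force: 0.0
```

```bash
python3 -m pendant '[{"tx":0.65,"ty":0.34,"tz":0,"spin":0,"claw":0.35},{"tx":0.65,"ty":0.34,"tz":0,"spin":0,"claw":0.35},{"tx":0.65,"ty":0.34,"tz":0,"spin":0,"claw":0.35},{"tx":0.65,"ty":0.34,"tz":0,"spin":0,"claw":0.35},{"tx":0.65,"ty":0.34,"tz":0,"spin":0,"claw":0.35},{"tx":0.65,"ty":0.34,"tz":0,"spin":0,"claw":0.35},{"tx":0.65,"ty":0.34,"tz":0,"spin":0,"claw":0.35},{"tx":0.65,"ty":0.34,"tz":0,"spin":0,"claw":0.35},{"tx":0.65,"ty":0.34,"tz":0,"spin":0,"claw":0.35},{"tx":0,"ty":0,"tz":0,"spin":0,"claw":0.35}]'; python3 -c "
from cell import env;print(env.get_obs()['qpos'])"
```

```text
time_s: 7.02
tool_pos: [0.4293, 0.0803, 0.2398]
tool_rot: [180.0, 0.0, 118.1]
force: [0.3, -0.8, 0.4]
grip_width: 0.0565
grasp_force: 0.0
[ 50.25453864 -11.23960394 -56.58596129 109.79007803  -9.59577417
  76.59462295  24.48458591]
```

```bash
python3 -m pendant '[{"tx":0.32,"ty":0.18,"tz":0,"spin":0,"claw":0.35},{"tx":0.32,"ty":0.18,"tz":0,"spin":0,"claw":0.35},{"tx":0,"ty":0,"tz":0.5,"spin":0,"claw":0.35},{"tx":0,"ty":0,"tz":0.6,"spin":0,"claw":0.35},{"tx":0,"ty":0,"tz":0.6,"spin":0,"claw":0.35},{"tx":0,"ty":0,"tz":0.6,"spin":0,"claw":0.35},{"tx":0,"ty":0,"tz":0,"spin":0,"claw":0.35}]'; python3 - <<'E'
from h import *
a=cams.read_camera("top");b=cams.read_camera("scene");print(blobs(a),env.get_obs()["qpos"].round(1))
z=lambda i,y,x:cv2.resize(i[y:y+90,x:x+90,::-1],(400,400),interpolation=cv2.INTER_CUBIC)
cv2.imwrite("pics/z2.png",np.hstack([z(a,165,340),z(b,120,315)]))
E
```

```text
time_s: 7.9
tool_pos: [0.4287, 0.1129, 0.1228]
tool_rot: [-179.8, -0.2, 117.7]
force: [-0.5, 0.5, -0.1]
grip_width: 0.0567
grasp_force: 0.0
{'orange': [], 'blue': [(np.int32(37), np.float64(428.3), np.float64(77.4))]} [ 49.2   1.8 -67.  117.2   1.9  62.1   9.1]
```

View pics/z2.png

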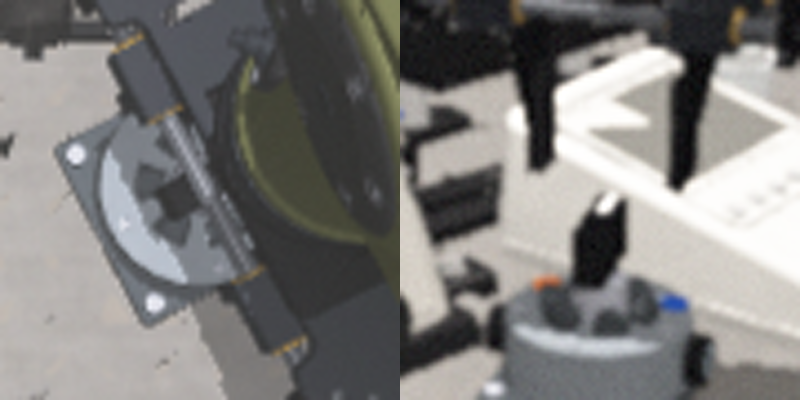

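```bash
python3 -m pendant '[{"tx":0.07,"ty":0.07,"tz":0,"spin":0,"claw":0.35},{"tx":0,"ty":0,"tz":0.3,"spin":0,"claw":0.35},{"tx":0,"ty":0,"tz":0.3,"spin":0,"claw":0.35},{"tx":0,"ty":0,"tz":0.33,"spin":0,"claw":0.35},{"tx":0,"ty":0,"tz":0,"spin":0,"claw":0.35}]' 40; python3 -c "
from cell import env;print(env.get_obs()['qpos'].round(1))"
```

```text
time_s: 8.62
tool_pos: [0.4319, 0.1188, 0.0781]
tool_rot: [-180.0, -0.0, 117.8]
force: [0.1, 0.5, 0.8]
grip_width: 0.0568
grasp_force: 0.0
[ 44.7   9.6 -66.2 119.5  10.5  57.    0.9]
```

```bash
python3 -m pendant '[{"tx":-0.01,"ty":-0.04,"tz":0.04,"spin":0,"claw":0.35},{"tx":0,"ty":0,"tz":0,"spin":0,"claw":0.7},{"tx":0,"ty":0,"tz":0,"spin":0,"claw":0.9},{"tx":0,"ty":0,"tz":0,"spin":0,"claw":1},{"tx":0,"ty":0,"tz":0,"spin":0,"claw":1},{"tx":0,"ty":0,"tz":0,"spin":0,"claw":1}]' 40
```

```text
time_s: 9.38
tool_pos: [0.4311, 0.1176, 0.0769]
tool_rot: [180.0, 0.0, 117.8]
force: [-12.3, -3.2, 22.3]
grip_width: 0.0156
grasp_force: 82.7
```

```bash
python3 -m pendant '[{"tx":0,"ty":0,"tz":0,"spin":0,"claw":1},{"tx":0,"ty":0,"tz":-0.08,"spin":0,"claw":1},{"tx":0,"ty":0,"tz":-0.09,"spin":0,"claw":1},{"tx":0,"ty":0,"tz":-0.09,"spin":0,"claw":1},{"tx":0,"ty":0,"tz":0,"spin":0,"claw":1}]' 40
```

```text
time_s: 10.0
tool_pos: [0.4305, 0.1174, 0.089]
tool_rot: [180.0, 0.0, 117.8]
force: [3.7, 1.9, -9.9]
grip_width: 0.0156
grasp_force: 72.3
```

```bash
python3 -m pendant '[{"tx":0,"ty":0,"tz":-0.01,"spin":-0.5,"claw":1},{"tx":0,"ty":0,"tz":0,"spin":-1,"claw":1},{"tx":0,"ty":0,"tz":0,"spin":-1,"claw":1},{"tx":0,"ty":0,"tz":0,"spin":-1,"claw":1},{"tx":0,"ty":0,"tz":0,"spin":-1,"claw":1},{"tx":0,"ty":0,"tz":0,"spin":-1,"claw":1},{"tx":0,"ty":0,"tz":0,"spin":-1,"claw":1},{"tx":0,"ty":0,"tz":0,"spin":-1,"claw":1}]'; python3 -c "
from cell import env;o=env.get_obs();print(o['qpos'].round(1),o['wrist_torque'])"
```

```text
time_s: 11.0
tool_pos: [0.4309, 0.1176, 0.0896]
tool_rot: [179.9, 0.0, 148.0]
force: [4.9, 2.9, -9.0]
grip_width: 0.0158
grasp_force: 71.7
[ 50.5   9.1 -71.7 119.1  10.1  58.4  31.6] [ 0.49719538 -1.26657866 -0.04699547]
```

```bash
python3 -m pendant '[{"tx":0,"ty":0,"tz":0,"spin":-1,"claw":1},{"tx":0,"ty":0,"tz":0,"spin":-1,"claw":1},{"tx":0,"ty":0,"tz":0,"spin":-1,"claw":1},{"tx":0,"ty":0,"tz":0,"spin":-1,"claw":1},{"tx":0,"ty":0,"tz":0,"spin":-1,"claw":1},{"tx":0,"ty":0,"tz":0,"spin":-1,"claw":1},{"tx":0,"ty":0,"tz":0,"spin":-1,"claw":1},{"tx":0,"ty":0,"tz":0,"spin":-0.45,"claw":1},{"tx":0,"ty":0,"tz":0,"spin":0,"claw":1}]'; python3 - <<'E'
from h import *
b=cams.read_camera("scene");a=cams.read_camera("top");o=env.get_obs();print(o['qpos'].round(1),o['wrist_torque'])
z=lambda i,y,x:cv2.resize(i[y:y+90,x:x+90,::-1],(400,400),interpolation=cv2.INTER_CUBIC)
cv2.imwrite("pics/z3.png",np.hstack([z(a,165,340),z(b,120,315)]))
E
```

```text
time_s: 12.12
tool_pos: [0.4312, 0.1182, 0.0897]
tool_rot: [179.9, 0.1, 177.7]
force: [4.5, 3.1, -9.6]
grip_width: 0.0156
grasp_force: 71.7
[ 53.4  10.7 -75.4 119.   12.1  58.7  59.6] [ 0.7704324  -1.32726251  0.01871368]
```

View pics/z3.png

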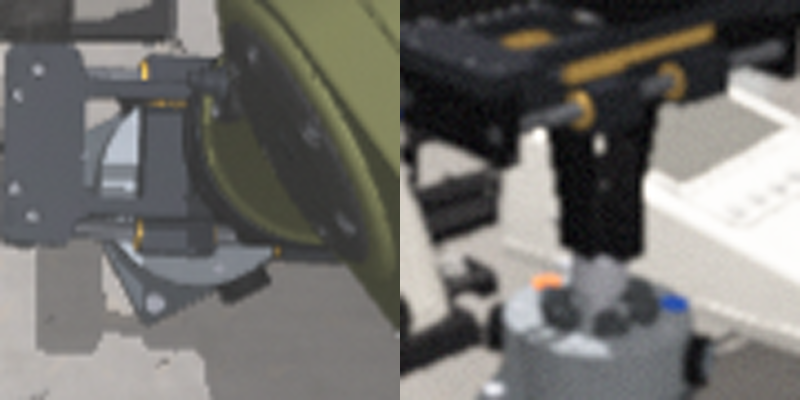

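The knob is gripped and turned with its pointer hidden under the fingers; orange is at (545,282). I'll lower it into the notch and release.

```bash
python3 -m pendant '[{"tx":0,"ty":0,"tz":0.08,"spin":0,"claw":1},{"tx":0,"ty":0,"tz":0.08,"spin":0,"claw":1},{"tx":0,"ty":0,"tz":0.09,"spin":0,"claw":1},{"tx":0,"ty":0,"tz":0,"spin":0,"claw":1},{"tx":0,"ty":0,"tz":0,"spin":0,"claw":1}]' 10
```

```text
time_s: 12.85
tool_pos: [0.4312, 0.1183, 0.0781]
tool_rot: [179.9, 0.0, 177.7]
force: [-0.1, 3.7, 4.9]
grip_width: 0.0159
grasp_force: 16.1
```

Opening modestly (the neighbours are clear), then going straight up and looking.

```bash
python3 -m pendant '[{"tx":0,"ty":0,"tz":0,"spin":0,"claw":0.7},{"tx":0,"ty":0,"tz":0,"spin":0,"claw":0.4},{"tx":0,"ty":0,"tz":0,"spin":0,"claw":0.4},{"tx":0,"ty":0,"tz":0,"spin":0,"claw":0.4},{"tx":0,"ty":0,"tz":-0.3,"spin":0,"claw":0.4},{"tx":0,"ty":0,"tz":-0.5,"spin":0,"claw":0.4},{"tx":0,"ty":0,"tz":-0.5,"spin":0,"claw":0.4},{"tx":0,"ty":0,"tz":-0.5,"spin":0,"claw":0.4},{"tx":0,"ty":0,"tz":-0.5,"spin":0,"claw":0.4},{"tx":0,"ty":0,"tz":0,"spin":0,"claw":0.4}]'
python3 -m pendant '[{"tx":0,"ty":0.5,"tz":-0.2,"spin":0,"claw":0.4},{"tx":0,"ty":-0.7,"tz":0,"spin":0,"claw":0.4},{"tx":0,"ty":-0.8,"tz":0,"spin":0,"claw":0.4},{"tx":0,"ty":-0.8,"tz":0,"spin":0,"claw":0.4},{"tx":0,"ty":-0.8,"tz":0,"spin":0,"claw":0.4},{"tx":0,"ty":-0.8,"tz":0,"spin":0,"claw":0.4},{"tx":0,"ty":-0.8,"tz":0,"spin":0,"claw":0.4},{"tx":0,"ty":0,"tz":0,"spin":0,"claw":0.4}]'; python3 - <<'E'
from h import *
b=cams.read_camera("scene");a=cams.read_camera("top");print(blobs(a),env.get_obs()['qpos'].round(1))
z=lambda i,y,x:cv2.resize(i[y:y+90,x:x+90,::-1],(400,400),interpolation=cv2.INTER_CUBIC)
cv2.imwrite("pics/z4.png",np.hstack([z(a,165,340),z(b,120,315)]))
E
```

```text
time_s: 14.1
tool_pos: [0.4314, 0.1173, 0.1933]
tool_rot: [-179.9, 0.2, 177.6]
force: [0.3, -0.1, 0.4]
grip_width: 0.0527
grasp_force: 0.0
time_s: 15.1
tool_pos: [0.4203, -0.0951, 0.2003]
tool_rot: [179.9, -0.2, 177.3]
force: [0.2, 0.6, 0.0]
grip_width: 0.0525
grasp_force: 0.0
{'orange': [(np.int32(24), np.float64(384.5), np.float64(187.5))], 'blue': [(np.int32(36), np.float64(428.2), np.float64(77.4)), (np.int32(37), np.float64(400.1), np.float64(216.3))]} [ 64.7  -8.3 -50.8 113.7  -6.9  71.9 103.9]
```

View pics/z4.png

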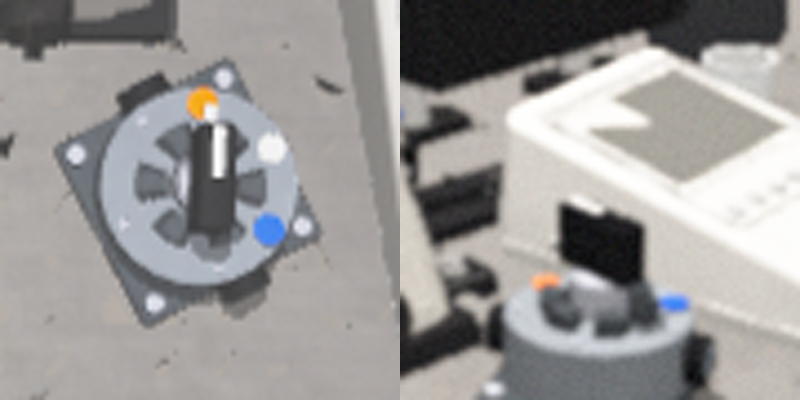

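The pointer end is at (210,112) beside orange at (203,100) in the top view. I'll check the height against the projected bar outline.

```bash
python3 - <<'E'
from h import *
im=cv2.imread("pics/z4.png")
c=np.array([.4305,.1174])
for col,l in(((0,255,0),0),((0,0,255),.009)):
  a=np.radians(-2);x=np.array([np.cos(a),np.sin(a)]);y=np.array([-x[1],x[0]])
  P=[[*(c+i*.023*x+j*.008*y),.09+l] for i,j in((1,1),(1,-1),(-1,-1),(-1,1))]+[[*(c-.023*x+j*.008*y),.065+l] for j in(-1,1)]
  for n,o in(("top",(340,165,0)),("scene",(315,120,400))):
    q=(proj(n,P)-o[:2]+.5)*400/90+[o[2],0];print(l,n,q[:4].round().tolist())
    cv2.polylines(im,[q[:4].astype(int)],True,col,1);
    if n=="scene":cv2.polylines(im,[q[[2,4,5,3]].astype(int)],False,col,1)
cv2.imwrite("pics/z5.png",cv2.resize(im,(800,400))) if 0 else cv2.imwrite("pics/z5.png",np.hstack([cv2.resize(im[60:260,100:300],(400,400)),cv2.resize(im[160:310,525:675],(400,400))]))
E
```

```text
0 top [[200.0, 121.0], [238.0, 122.0], [235.0, 232.0], [197.0, 231.0]]
0 scene [[554.0, 202.0], [580.0, 193.0], [649.0, 223.0], [623.0, 232.0]]
0.009 top [[203.0, 118.0], [242.0, 120.0], [239.0, 231.0], [200.0, 230.0]]
0.009 scene [[554.0, 183.0], [580.0, 175.0], [650.0, 204.0], [624.0, 213.0]]
```

View pics/z5.png

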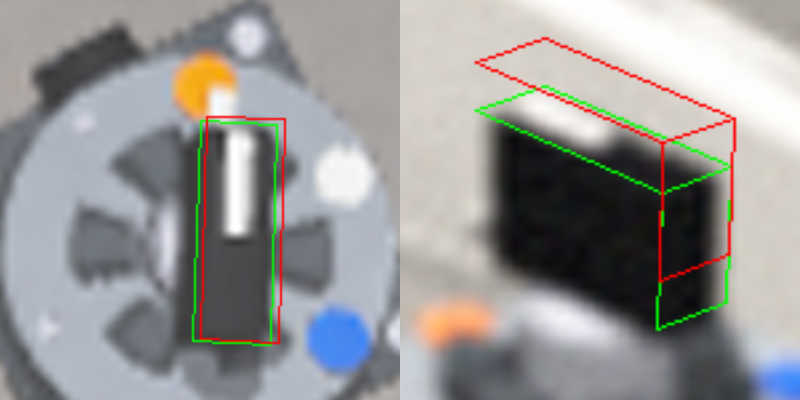

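The outline matches the seated height (green), not the raised one (red), and the bar angle is right. Handing in.

```bash
python3 -c "
from cell import env;print(env.sign_off())"
```

```text
the job is handed in; nothing more can be done
None
```

The job is handed in: the knob was pulled up, turned 60 degrees to the orange mark and let down into the notch there, the final pictures match the seated height and angle, the arm is clear, and the objective was not approached (not re-measured at the end).

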